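Back off a knurled locking collar and swing the strap clear

TASK

Release the steel block in the hold-down fixture: roll a fingertip along the knurled rim of the big locking collar to loosen it by two full turns counter-clockwise seen from above, and leave it there (the dark groove on its top then points along the strap again). Then push the clamping strap aside clockwise from above, a good quarter turn, so that it stands clear of the block. Work gently and only touch and push: pinch and lift nothing, leave the block in its nest and all the other things where they are.

Things in the scene. Friction and masses are not known exactly. Their poses are not given: they have to be found in the camera images.
- collar (a joint): turn of the big knurled locking collar about its upright stud, rad: 0 is tight (at the start), grows counter-clockwise seen from above (loosening), two full turns are 12.57. It stays where it is left; stiff with about 0.06 N m of friction (about 1.3 N along the rim). Range 0 to 22. It rises 1.5 mm a turn.
- collar_mid (a point): point on the axis of the big knurled steel collar, at mid-height of its rim, 79 mm above the bench when tight. The collar is 98 mm in diameter over its 40 upright ribs (2.5 mm high) and 28 mm tall; nothing stands beside the rim, the strap passes under it. The point turns with the collar: z up, x along the dark groove on its top (7 x 20 mm), which points along the strap when tight (up to 0.12 rad off).
- strap (a joint): swing of the clamping strap about the same stud, under the collar, rad: 0 to 0.12 at the start (over the block), grows clockwise seen from above, end stop at 1.75. It stays where it is left; about 0.2 N m of friction (about 2 N near its end).
- strap_end (a point): point on the top face of the strap's outer end, 125 mm from the stud axis, 63 mm above the bench. Strap: steel bar 26 mm wide (round end 34 mm), 49 to 63 mm above the bench; on its end a small knurled screw, 24 mm across, up to 82 mm. The point turns with the strap: x outward from the stud, z up, y to the left of x; opening pushes the strap toward -y.
- fixture: hold-down fixture bolted to the bench: grey plate 245x130x12 mm with pillar, stud, collar and strap. Origin on the bench under the stud axis; x points along the plate to the block (plate from x = -75 to +170 mm, y = +-65 mm), z up. The stud's end, 18 mm across, stands 103 mm above the bench, 10 mm above the collar's top face.
- steel_block: loose steel block 40x60x35 mm standing between pins on the fixture plate under the strap's end; origin at the centre of its underside, 12 mm above the bench; its top is 47 mm above the bench. Not to be moved.
- wrench_0: bystander, not to be moved: combination spanner lying flat, 28x192x9 mm; origin at the centre of its underside
- tip_jar: bystander, not to be moved: small jar with black lid, 53 mm across, 64 mm high; origin at the centre of its underside
- soapstone: bystander, not to be moved: pale stick lying flat, 12x120x8 mm; origin at the centre of its underside
- bolt_0: bystander, not to be moved: bolt standing on its head, 24 mm across, 50 mm high; origin at the centre of its underside

How it is judged:
On the way, in this order (a step that is already met when the one before it is completed fails the run):
1. the collar is loosened by two full turns (within 0.7 rad), the strap still over the block (value of joint collar between 11.866 and 13.266 rad and value of joint strap below 0.3 rad), for 0.2 s.
2. the strap is pushed aside by at least 1.3 rad (value of joint strap above 1.3 rad), for 0.2 s.
At the end, for the whole second after the job is handed in: The collar stands two full turns (12.57 rad, within 0.7 rad) from tight, the strap is swung at least 1.3 rad aside, both at rest, and the block is within 10 mm of where it stood (value of joint collar between 11.866 and 13.266 rad and value of joint strap above 1.3 rad and velocity of joint collar between -0.1 and 0.1 rad/s and velocity of joint strap between -0.1 and 0.1 rad/s and distance of steel_block from where it was at the start of the episode below 0.01 m); the robot touches nothing.
It fails at once if the strap is pushed aside before the collar has been loosened (value of joint strap above 0.35 rad and value of joint collar below 11.8 rad).
It fails at once if the strap or its screw is pinched between the fingers instead of pushed ((x of the grasp point in the frame of strap_end between -0.09 and 0.02 m and y of the grasp point in the frame of strap_end between -0.008 and 0.008 m and z of the grasp point in the frame of strap_end between -0.02 and 0.012 m) or (x of the grasp point in the frame of strap_end between -0.012 and 0.012 m and y of the grasp point in the frame of strap_end between -0.008 and 0.008 m and z of the grasp point in the frame of strap_end between -0.02 and 0.03 m)).
It fails at once if the block is moved more than 10 mm or lifted (distance of steel_block from where it was at the start of the episode above 0.01 m).
It fails at once if the fixture is handled roughly (over 60 N) (contact force between the fingers and fixture above 60 N).
It fails at once if a bystander is moved more than 20 mm or lifted (distance of any of wrench_0, tip_jar, soapstone, bolt_0 from where it was at the start of the episode above 0.02 m).
It also fails if it takes over 72 s, if anything falls off the work surface, if the arm or the gripper's body presses on something with over 40 N, if the wrist force passes 120 N, or if a joint passes its speed limit or range.

ROBOT

A 6-joint arm with a two-finger parallel gripper is mounted at the origin on a cart in front of the work surface, level with it; the furniture and walls round the work are solid. World frame = base frame: x ahead of the robot, y to its left, z up, the work surface at z = 0. Lengths are in m, angles in rad, forces in N, time in s.
With the tool pointing down it reaches from about 0.275 to 0.825 m from the base axis. Payload 4.9 kg.
Tool frame: the origin (TCP) lies at the very end of the fingers, on their centre line; the grasp point (between the pads) lies 19 mm behind it (ctrl.grip_depth is the distance from the TCP to the grasp point, in m); z points along the fingers, y is the direction in which the jaws open and shut (so a half turn about z gives the same grasp; the last joint's range is limited). The gripper opens to 85 mm and grips with 20 to 120 N. Pads are 22 mm wide; open, the fingers measure 114 mm over their backs; the gripper's body (76 mm by 85 mm) begins 54 mm behind the grasp point. The pads swing forward as they close: fully open they stand 13 mm farther back than shut.
Start: joints at [1.062, 0.326, -0.193, 1.052, 0, 1.437], TCP at [0.201, 0.512, 0.231] pointing down, gripper open.
Joint ranges: [-2.65, 2.65], [-0.97, 1.79], [-1.3, 1.35], [-1.93, 2.1], [-1.47, 1.37], [-3.14, 3.14]. Speed limits (rad/s): [2.57, 2.57, 3.14, 3.14, 3.14, 3.14].

INTERFACE

Orientations are given as a rotation vector (axis times angle).
In Python, from bench import ctrl gives the robot as it stands. The module is installed in compiled form; this text tells all that it offers.
- The arm moves only by the tool apply_moves, never from a script. Its argument "deltas" is a list of rows, each an object of numbers: "grip": the closure, from 0 (fully open) to 1 (shut); "dx", "dy", "dz": the shift along the tool's x, y, z in mm; "yaw": the turn about the tool's z in degrees. In form: [{"grip": .., "dx": .., "dy": .., "dz": .., "yaw": ..}, ...]. A call has 1 to 10 rows; each row is the pose to reach, as a shift and turn from the pose commanded when the call began, along the tool's axes at that moment; what a row does not reach only later rows make up. A row lasts 1/12 s, in which the tool goes at most 41.7 mm and 7.16 degrees, less where a joint would pass 70% of its speed; a pose out of reach is approached as far as the arm can. A call with a gripper value outside its range is refused whole. The fingers move at their own pace and stop on an object; the grip force is fixed at half the most. Time passes only in rows, so rows that repeat a pose let the fingers close. It gives the time, the measured TCP pose, the force and the opening at its end, in the units of the state.
- ctrl.read_state(): the state, without advancing time (a new reading comes with each control period).
- ctrl.capture(name): name is "scene" or "top"; returns a dict with "frame" (480x640x3 uint8, red, green, blue), "fx", "fy", "cx", "cy" (pixels), "distortion" ([k1, k2, p1, p2, k3] as OpenCV has them; the pictures are not rectified), "origin" and "rotation" of the camera in the world. Camera axes: x right, y down, z forward; pixel columns grow to the right and rows downward; lengths in m; the calibration is good to about 2 mm. A picture is of the moment at which its call begins. There is no depth.
- ctrl.hand_in(): hands the job in, once; it reports no verdict.
The state is a dict: "clock": time; "joint_pos": joint angles; "qd": joint speeds; "joint_efforts": joint torques, N m; "eef_pos": TCP position; "tcp_rot": TCP orientation; "contact_force": force on the tool from outside, world axes, zero at the start; "ft_torque": the same for the moment, N m; "width": opening from 0.0 (shut) to 1.0 (fully open).
Only numpy, scipy, OpenCV 4.12 (cv2) and the standard library are available. Lean on these libraries where they do the work, as an engineer would, in place of code of your own. Each camera call takes 0.05 s, during which the arm holds its last target.

## Working session

There is one attempt and no reset: what is moved stays moved. The work goes in short steps, Python scripts to look and compute and a tool call to move; the robot and the scene stay as the last step left them, time stands still between calls to the robot, and variables do not carry over. Pictures are saved under pics/ and viewed, and the job is handed in when it is done.

Besides the shell and the picture viewer there is one more tool, called after "Request:" as name(argument=value, ...), one argument or row to a line, values as JSON. apply_moves: Moves the arm, as the interface text tells. Its arguments: {"type":"object","properties":{"deltas":{"type":"array"}},"required":["deltas"]}

```bash
mkdir -p pics
python3 - <<'E'
from bench import ctrl
import cv2,pickle
s=ctrl.read_state();print({k:s[k] for k in s})
for n in("scene","top"):
    c=ctrl.capture(n);cv2.imwrite(f"pics/{n}0.png",c["frame"][:,:,::-1]);pickle.dump(c,open(n+"0.pkl","wb"))
    print({k:c[k] for k in c if k!="frame"})
print(ctrl.grip_depth)
E
```

```text
{'clock': 0.0, 'joint_pos': array([ 1.06180021e+00,  3.26931603e-01, -1.93610205e-01,  1.05201473e+00,
        8.03569029e-06,  1.43658245e+00]), 'qd': array([ 0.00076874,  0.00174613,  0.00093244, -0.00130523,  0.00058327,
       -0.00014317]), 'joint_efforts': array([-6.30086215e-04, -4.43403125e+01,  2.62439901e+01,  1.55615393e-02,
       -3.90922360e-04, -3.43111353e-06]), 'eef_pos': array([0.20103699, 0.51129563, 0.23049855]), 'tcp_rot': array([-5.85161888e-01, -3.08603948e+00,  2.61871767e-03]), 'contact_force': array([ 0.18153301, -0.86224193, -0.2453808 ]), 'ft_torque': array([ 0.00637465,  0.01764425, -0.01220261]), 'width': 0.998978120408622}
{'fx': 439.73478757252343, 'fy': 439.73478757252343, 'cx': 321.9979973926406, 'cy': 248.34794638739098, 'distortion': array([-0.02687799,  0.        ,  0.        ,  0.        ,  0.        ]), 'origin': array([ 0.20017356, -0.80798566,  0.49709309]), 'rotation': array([-1.99902257,  0.48002239, -0.26575297])}
{'fx': 499.77723677655587, 'fy': 499.77723677655587, 'cx': 323.69355302070124, 'cy': 235.43239349020268, 'distortion': array([-0.00232279,  0.        ,  0.        ,  0.        ,  0.        ]), 'origin': array([ 0.40396755, -0.0892979 ,  1.25782803]), 'rotation': array([-2.13447754,  2.14421797, -0.12906684])}
0.0187
```

View pics/scene0.png

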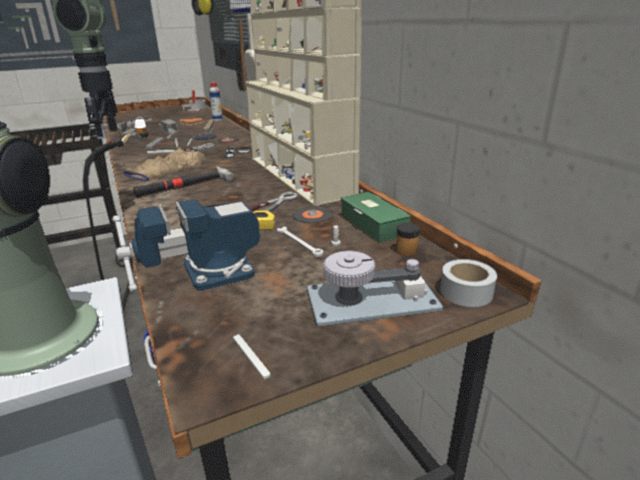

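View pics/top0.png

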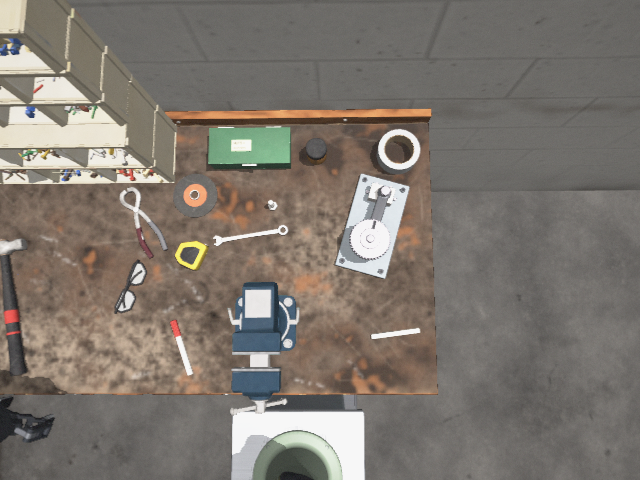

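The top view shows the collar at about (370,239) and the strap end with its screw at about (386,190). The plate corners are near (363,175), (409,187), (337,266) and (385,278). I'll zoom in for exact pixels.

```bash
cat > h.py <<'E'
import numpy as np,cv2
def RK(c):
    R=cv2.Rodrigues(np.asarray(c["rotation"],float))[0] if np.size(c["rotation"])==3 else np.array(c["rotation"])
    K=np.array([[c["fx"],0,c["cx"]],[0,c["fy"],c["cy"]],[0,0,1]]);return R,K
def p2w(c,uv,z):
    R,K=RK(c);n=cv2.undistortPoints(np.array([[uv]],float),K,c["distortion"])[0,0]
    d=R@np.array([n[0],n[1],1]);o=c["origin"];return o+d*(z-o[2])/d[2]
def w2p(c,P):
    R,K=RK(c);P=np.atleast_2d(P).astype(float);rv=cv2.Rodrigues(R.T)[0]
    return cv2.projectPoints(P,rv,-R.T@c["origin"],K,c["distortion"])[0][:,0]
def fix(c0,th,L):
    L=np.atleast_2d(L);a=np.cos(th);b=np.sin(th)
    return np.c_[c0[0]+a*L[:,0]-b*L[:,1],c0[1]+b*L[:,0]+a*L[:,1],L[:,2]]
E
python3 - <<'E'
import pickle,cv2
from h import *
c=pickle.load(open("top0.pkl","rb"));f=c["frame"][:,:,::-1]
cv2.imwrite("pics/topz.png",cv2.resize(f[165:285,325:425],None,fx=5,fy=5,interpolation=cv2.INTER_CUBIC))
s=pickle.load(open("scene0.pkl","rb"));g=s["frame"][:,:,::-1]
cv2.imwrite("pics/scenez.png",cv2.resize(g[240:330,300:450],None,fx=5,fy=5,interpolation=cv2.INTER_CUBIC))
for uv,z in [((371,239),.093),((386,190),.082),((363,175),.012),((409,187),.012),((337,266),.012),((385,278),.012)]: print(uv,p2w(c,uv,z))
for uv,z in [((349,256),.103),((412,263),.082)]: print(uv,p2w(s,uv,z))
E
```

```text
(371, 239) [ 0.55953894 -0.17733686  0.093     ]
(386, 190) [ 0.67950726 -0.21607265  0.082     ]
(363, 175) [ 0.73561882 -0.16573657  0.012     ]
(409, 187) [ 0.70326241 -0.28216387  0.012     ]
(337, 266) [ 0.50288766 -0.09765823  0.012     ]
(385, 278) [ 0.47249774 -0.21655432  0.012     ]
(349, 256) [ 0.56404826 -0.16975495  0.103     ]
(412, 263) [ 0.67597449 -0.21830291  0.082     ]
```

View pics/topz.png

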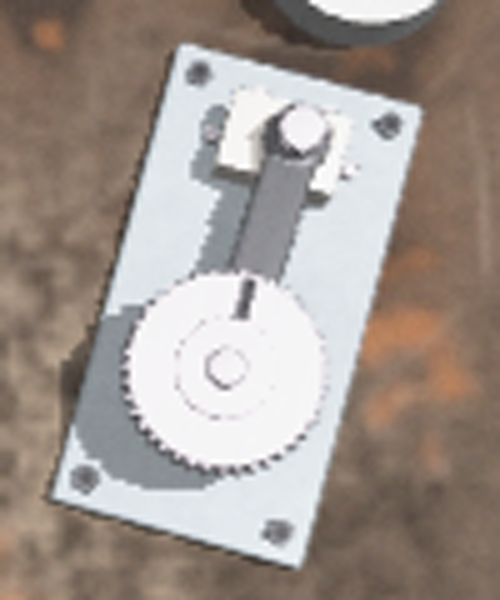

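View pics/scenez.png

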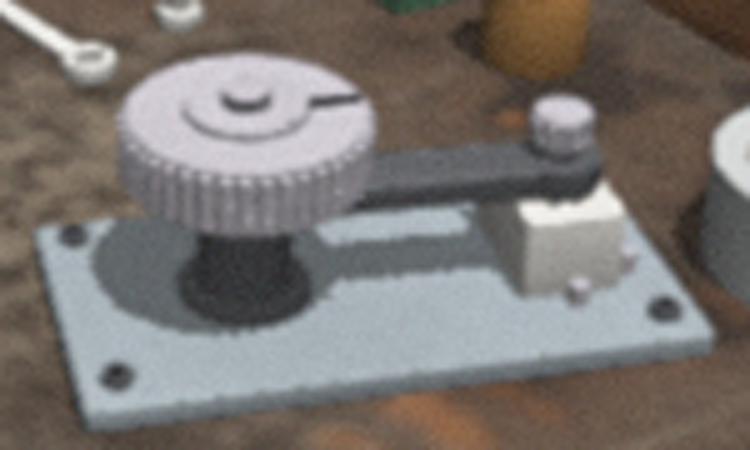

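Run:
```python
import pickle
from h import *
from scipy.optimize import least_squares
t=pickle.load(open("top0.pkl","rb"));s=pickle.load(open("scene0.pkl","rb"))
T=lambda x,y:np.array([325+(x+.5)/5-.5,165+(y+.5)/5-.5]); S=lambda x,y:np.array([300+(x+.5)/5-.5,240+(y+.5)/5-.5])
pl=[(.17,.065,.012),(.17,-.065,.012),(-.075,-.065,.012),(-.075,.065,.012)]
tp=[T(180,43),T(422,107),T(299,570),T(50,497),T(227,367)]
sp=[S(712,335),S(92,418),S(246,92)]
sl=[pl[1],pl[2],(0,0,.103)]
sp=np.array(sp)
def res(p,cams="ts"):
    r=[]
    if "t" in cams:r.append(w2p(t,fix(p,p[2],pl+[(0,0,.103)]))-tp)
    if "s" in cams:r.append(w2p(s,fix(p,p[2],sl))-sp)
    return np.concatenate(r).ravel()
for cams in("t","s","ts"):
    r=least_squares(res,[.56,-.177,-.3],args=(cams,));print(cams,r.x,np.abs(r.fun).max())
p=r.x;print(r.fun.reshape(-1,2).round(1))
for nm,cam,uv,z in [("groove_out T",t,T(249,281),.093),("groove_in T",t,T(243,317),.093),("screw T",t,T(302,128),.082),("screw S",s,S(564,108),.082),("gr S",s,S(358,98),.093)]:
    q=p2w(cam,uv,z);d=q[:2]-p[:2];print(nm,q,np.hypot(*d),np.arctan2(d[1],d[0])-p[2])
for nm,u,z in [("jar lid",(316,148),.064),("bolt",(272,205),.05),("sp1",(217,241),.009),("sp2",(284,230),.009),("so1",(372,335),.008),("so2",(419,330),.008),("tape",(400,149),.05),("tapeedge",(400,172),.0),("vise",(258,283),.1),("vise r",(297,310),.05)]: print(nm,p2w(t,u,z))
```

```text
t [ 0.56068888 -0.17403519 -0.28163672] 0.6251767183577215
s [ 0.55941784 -0.17665876 -0.26041081] 1.072343855139934
ts [ 0.56065744 -0.17481275 -0.27624307] 1.3888649049320065
[[-0.4 -0.6]
 [ 0.6 -0.2]
 [ 0.8  0.1]
 [ 0.1  0.7]
 [ 0.2 -0. ]
 [ 1.  -0.6]
 [-1.4 -0.8]
 [-0.  -0.5]]
groove_out T [ 0.60281002 -0.18605348  0.093     ] 0.043625613599214935 0.015639908219461707
groove_in T [ 0.58563778 -0.18293554  0.093     ] 0.026267794874169765 -0.038140282468381526
screw T [ 0.67903471 -0.2136667   0.082     ] 0.1245905550632395 -0.0408996603933105
screw S [ 0.68097552 -0.21285355  0.082     ] 0.12618852532089156 -0.029980531668680643
gr S [ 0.60416965 -0.18499433  0.093     ] 0.04468754662177102 0.04638499792295869
jar lid [ 0.79142647 -0.04735786  0.064     ]
bolt [0.65135078 0.06191144 0.05      ]
sp1 [0.56792188 0.20554859 0.009     ]
sp2 [0.59503248 0.03585245 0.009     ]
so1 [ 0.33335345 -0.18233557  0.008     ]
so2 [ 0.34515072 -0.29756339  0.008     ]
tape [ 0.79136886 -0.25652547  0.05      ]
tapeedge [ 0.74596223 -0.26194024  0.        ]
vise [0.45735194 0.08605369 0.1       ]
vise r [ 0.39487288 -0.00097366  0.05      ]
```

Stud axis is at about (0.5605, -0.175), fixture heading -0.28 rad, strap heading about -0.315 (radius 125 mm matches the spec). I'll fly over with the fingers shut, to the -y side of the collar.

Request:
apply_moves(
  deltas=[
    {"grip": 1, "dx": 0, "dy": 0, "dz": -20, "yaw": -7},
    {"grip": 1, "dx": -60, "dy": -60, "dz": -35, "yaw": -14},
    {"grip": 1, "dx": -622, "dy": -600, "dz": -35, "yaw": -21.4},
    {"grip": 1, "dx": -622, "dy": -600, "dz": -35, "yaw": -21.4},
    {"grip": 1, "dx": -622, "dy": -600, "dz": -35, "yaw": -21.4},
    {"grip": 1, "dx": -622, "dy": -600, "dz": -35, "yaw": -21.4},
    {"grip": 1, "dx": -622, "dy": -600, "dz": -35, "yaw": -21.4},
    {"grip": 1, "dx": -622, "dy": -600, "dz": -35, "yaw": -21.4},
    {"grip": 1, "dx": -622, "dy": -600, "dz": -35, "yaw": -21.4},
    {"grip": 1, "dx": -622, "dy": -600, "dz": -35, "yaw": -21.4},
  ],
)

```text
clock: 0.93
eef_pos: [0.3554, 0.1721, 0.2616]
tcp_rot: [0.001, 3.142, 0.0]
contact_force: [0.7, 0.7, -0.5]
width: -0.003
```

Request:
apply_moves(
  deltas=[
    {"grip": 1, "dx": -205, "dy": -447, "dz": 0, "yaw": 0},
    {"grip": 1, "dx": -205, "dy": -447, "dz": 0, "yaw": 0},
    {"grip": 1, "dx": -205, "dy": -447, "dz": 0, "yaw": 0},
    {"grip": 1, "dx": -205, "dy": -447, "dz": 0, "yaw": 0},
    {"grip": 1, "dx": -205, "dy": -447, "dz": 0, "yaw": 0},
    {"grip": 1, "dx": -205, "dy": -447, "dz": 0, "yaw": 0},
    {"grip": 1, "dx": -205, "dy": -447, "dz": 0, "yaw": 0},
    {"grip": 1, "dx": -205, "dy": -447, "dz": 0, "yaw": 0},
    {"grip": 1, "dx": -205, "dy": -447, "dz": 0, "yaw": 0},
    {"grip": 1, "dx": -205, "dy": -447, "dz": 0, "yaw": 0},
  ],
)

```text
clock: 1.77
eef_pos: [0.5287, -0.207, 0.2612]
tcp_rot: [-0.003, -3.141, -0.001]
contact_force: [0.8, 0.5, 0.8]
width: -0.0
```

Request:
apply_moves(
  deltas=[
    {"grip": 1, "dx": 0, "dy": 0, "dz": 0, "yaw": 0},
    {"grip": 1, "dx": 0, "dy": 0, "dz": 0, "yaw": 0},
  ],
)

```text
clock: 1.93
eef_pos: [0.5285, -0.2067, 0.2602]
tcp_rot: [-0.007, -3.14, -0.002]
contact_force: [-0.2, 1.0, -0.4]
width: -0.001
```

Request:
apply_moves(
  deltas=[
    {"grip": 1, "dx": -16, "dy": -35, "dz": 10, "yaw": 0},
    {"grip": 1, "dx": -31.5, "dy": -70, "dz": 30, "yaw": 0},
    {"grip": 1, "dx": -31.5, "dy": -70, "dz": 70, "yaw": 0},
    {"grip": 1, "dx": -31.5, "dy": -70, "dz": 110, "yaw": 0},
    {"grip": 1, "dx": -31.5, "dy": -70, "dz": 150, "yaw": 0},
    {"grip": 1, "dx": -31.5, "dy": -70, "dz": 175, "yaw": 0},
    {"grip": 1, "dx": -31.5, "dy": -70, "dz": 188, "yaw": 0},
    {"grip": 1, "dx": -31.5, "dy": -70, "dz": 188, "yaw": 0},
  ],
)

```text
clock: 2.6
eef_pos: [0.5568, -0.2716, 0.0698]
tcp_rot: [0.0, -3.135, -0.007]
contact_force: [-0.5, -0.3, -0.7]
width: -0.001
```

Run:
```python
from bench import ctrl
import cv2,pickle,numpy as np
o=[]
for n,(r0,r1,c0,c1) in dict(scene=(160,340,260,460),top=(150,300,300,460)).items():
    c=ctrl.capture(n);pickle.dump(c,open(n+"1.pkl","wb"));o.append(cv2.resize(c["frame"][r0:r1,c0:c1,::-1],(400,360 if n=="scene" else 375))[:360])
cv2.imwrite("pics/b1.png",np.hstack(o))
```

```text
(no output)
```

View pics/b1.png

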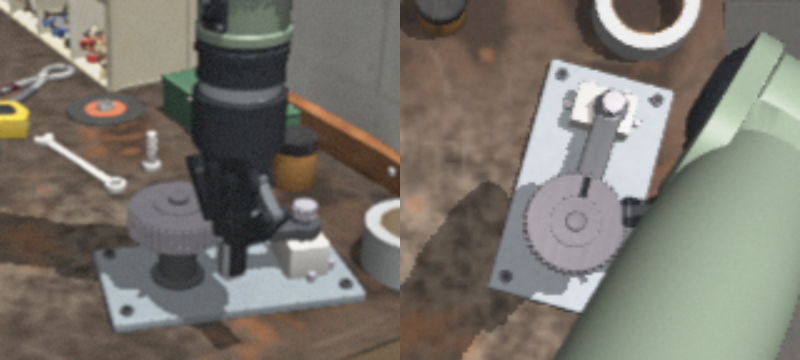

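The hand is at the collar's -y side, clear of everything, and the collar is fully visible from the top camera. Next I'll feel for the rim.

Request:
apply_moves(
  deltas=[
    {"grip": 1, "dx": -3, "dy": 12, "dz": -1, "yaw": 0},
    {"grip": 1, "dx": -3, "dy": 24, "dz": -1, "yaw": 0},
    {"grip": 1, "dx": -3, "dy": 28, "dz": -1, "yaw": 0},
    {"grip": 1, "dx": -3, "dy": 31, "dz": -1, "yaw": 0},
    {"grip": 1, "dx": -3, "dy": 33, "dz": -1, "yaw": 0},
  ],
)

```text
clock: 3.12
eef_pos: [0.5634, -0.2411, 0.0755]
tcp_rot: [0.0, 3.141, -0.001]
contact_force: [0.7, 0.2, -0.8]
width: 0.004
```

Request:
apply_moves(
  deltas=[
    {"grip": 1, "dx": 0, "dy": 2, "dz": 0, "yaw": 0},
    {"grip": 1, "dx": 0, "dy": 4, "dz": 0, "yaw": 0},
  ],
)

```text
clock: 3.28
eef_pos: [0.5631, -0.2379, 0.0749]
tcp_rot: [0.002, 3.141, -0.0]
contact_force: [1.6, 1.0, 0.3]
width: 0.001
```

Request:
apply_moves(
  deltas=[
    {"grip": 1, "dx": 0, "dy": 2, "dz": 1, "yaw": 0},
    {"grip": 1, "dx": 0, "dy": 4, "dz": 2, "yaw": 0},
  ],
)

```text
clock: 3.45
eef_pos: [0.5637, -0.2369, 0.0737]
tcp_rot: [0.004, 3.14, -0.01]
contact_force: [-1.4, -9.5, 7.5]
width: -0.003
```

Request:
apply_moves(
  deltas=[
    {"grip": 1, "dx": 0, "dy": 2, "dz": 0, "yaw": 0},
    {"grip": 1, "dx": 0, "dy": 3, "dz": 0, "yaw": 0},
  ],
)

```text
clock: 3.62
eef_pos: [0.5641, -0.2367, 0.0741]
tcp_rot: [0.006, 3.14, -0.018]
contact_force: [-0.4, -15.5, 1.9]
width: 0.001
```

Contact is at y = -0.237, 62 mm from the axis, as expected. Stiffness is about 2.5 N/mm, so roughly 6 mm of overtravel gives 15 N. I'll plan the orbit path as a rounded rectangle, rim circle plus finger section.

```bash
cat > path.py <<'E'
import numpy as np
def path(hx=11,hy=13,R=43.5,n=9):
    pts=[]
    for k,(sx,sy) in enumerate([(1,-1),(1,1),(-1,1),(-1,-1)]):
        a=np.radians(-90+90*k+np.linspace(0,90,n+1))
        for t in a: pts.append((sx*hx+R*np.cos(t),sy*hy+R*np.sin(t)))
        # straights: 2 interior pts
        nx,ny=[(1,1),(-1,1),(-1,-1),(1,-1)][k]
        e=np.array(pts[-1]);l=np.array([(0,2*hy),(-2*hx,0),(0,-2*hy),(2*hx,0)][k])
        for q in(1/3,2/3): pts.append(tuple(e+l*q))
    return np.array(pts)
E
python3 - <<'E'
from path import *
P=path();
cur=np.array([3,-56.5])
seq=list(P)
for i in range(0,len(seq),10):
    blk=np.array(seq[i:i+10]);d=blk-cur
    print(i,"; ".join(f"{-a:.1f},{b:.1f}" for a,b in d)," end",blk[-1].round(1));cur=blk[-1]
E
```

```text
0 -8.0,0.0; -15.6,0.7; -22.9,2.6; -29.8,5.8; -36.0,10.2; -41.3,15.5; -45.7,21.8; -48.9,28.6; -50.8,35.9; -51.5,43.5  end [ 54.5 -13. ]
10 -0.0,8.7; -0.0,17.3; -0.0,26.0; 0.7,33.6; 2.6,40.9; 5.8,47.8; 10.2,54.0; 15.5,59.3; 21.8,63.7; 28.6,66.9  end [25.9 53.9]
20 7.3,2.0; 14.9,2.6; 22.2,2.6; 29.5,2.6; 36.9,2.6; 44.4,2.0; 51.8,0.0; 58.6,-3.2; 64.8,-7.6; 70.2,-12.9  end [-44.3  41. ]
30 4.3,-6.2; 7.6,-13.1; 9.5,-20.4; 10.2,-28.0; 10.2,-36.6; 10.2,-45.3; 10.2,-54.0; 9.5,-61.5; 7.6,-68.8; 4.3,-75.7  end [-48.7 -34.8]
40 -4.3,-6.2; -9.7,-11.6; -15.9,-15.9; -22.8,-19.1; -30.1,-21.1; -37.7,-21.8; -45.0,-21.8; -52.3,-21.8  end [  3.7 -56.5]
```

Request:
apply_moves(
  deltas=[
    {"grip": 1, "dx": -8, "dy": 0, "dz": 1, "yaw": 0},
    {"grip": 1, "dx": -15.6, "dy": 0.7, "dz": 1, "yaw": 0},
    {"grip": 1, "dx": -22.9, "dy": 2.6, "dz": 1, "yaw": 0},
    {"grip": 1, "dx": -29.8, "dy": 5.8, "dz": 1, "yaw": 0},
    {"grip": 1, "dx": -36, "dy": 10.2, "dz": 1, "yaw": 0},
  ],
)

```text
clock: 4.03
eef_pos: [0.5994, -0.221, 0.0715]
tcp_rot: [-0.003, -3.141, 0.0]
contact_force: [-0.9, -1.9, 1.0]
width: 0.0
```

```bash
cat > look.py <<'E'
from bench import ctrl
import cv2,pickle,numpy as np,sys
from h import *
def look(k):
    o=[]
    for n,(r0,r1,c0,c1) in dict(scene=(230,320,310,430),top=(180,280,310,430)).items():
        c=ctrl.capture(n);pickle.dump(c,open(f"{n}{k}.pkl","wb"));o.append(cv2.resize(c["frame"][r0:r1,c0:c1,::-1],(400,300 if n=="scene" else 333),interpolation=cv2.INTER_CUBIC)[:300])
    cv2.imwrite(f"pics/b{k}.png",np.hstack(o))
    s=ctrl.read_state();print(s["clock"],s["eef_pos"].round(4),s["contact_force"].round(1))
look(sys.argv[1])
E
python3 look.py 2
```

```text
4.1333 [ 0.6002 -0.2197  0.0714] [ 1.8 -1.4  0. ]
```

View pics/b2.png

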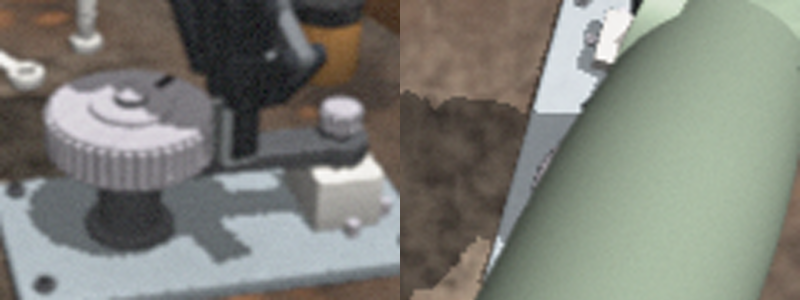

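The groove has turned counter-clockwise (it's now at (165,82) in the left view), so the drag works. The finger's corner is smaller than I assumed and contact is lost here, so I'll press in to find it.

Request:
apply_moves(
  deltas=[
    {"grip": 1, "dx": 1.4, "dy": 1.4, "dz": 0, "yaw": 0},
    {"grip": 1, "dx": 2.8, "dy": 2.8, "dz": 0, "yaw": 0},
  ],
)

```text
clock: 4.3
eef_pos: [0.5996, -0.2197, 0.0719]
tcp_rot: [0.002, 3.135, -0.006]
contact_force: [11.2, -9.1, -9.8]
width: 0.003
```

Request:
apply_moves(
  deltas=[
    {"grip": 1, "dx": 1, "dy": 1, "dz": 0, "yaw": 0},
    {"grip": 1, "dx": 2.8, "dy": 2.8, "dz": 0, "yaw": 0},
  ],
)

```text
clock: 4.47
eef_pos: [0.5992, -0.2197, 0.0722]
tcp_rot: [0.004, 3.13, -0.014]
contact_force: [19.4, -17.1, -17.9]
width: 0.003
```

```bash
cat > circ.py <<'E'
import numpy as np,sys
# usage: cur_x cur_y R start_deg step n
x,y,R,a,s=map(float,sys.argv[1:6]);n=int(sys.argv[6])
for i in range(n):
    t=np.radians(a+s*i);px,py=R*np.cos(t),R*np.sin(t);print(f"{a+s*i:.0f}: dx {-(px-x):.1f} dy {py-y:.1f}")
print(round(px,1),round(py,1))
E
python3 circ.py 33.4 -40.7 56 -48 8 10
```

```text
-48: dx -4.1 dy -0.9
-40: dx -9.5 dy 4.7
-32: dx -14.1 dy 11.0
-24: dx -17.8 dy 17.9
-16: dx -20.4 dy 25.3
-8: dx -22.1 dy 32.9
0: dx -22.6 dy 40.7
8: dx -22.1 dy 48.5
16: dx -20.4 dy 56.1
24: dx -17.8 dy 63.5
51.2 22.8
```

Request:
apply_moves(
  deltas=[
    {"grip": 1, "dx": -4.1, "dy": -0.9, "dz": 0, "yaw": 0},
    {"grip": 1, "dx": -9.5, "dy": 4.7, "dz": 0, "yaw": 0},
    {"grip": 1, "dx": -14.1, "dy": 11, "dz": 0, "yaw": 0},
    {"grip": 1, "dx": -17.8, "dy": 17.9, "dz": 0, "yaw": 0},
    {"grip": 1, "dx": -20.4, "dy": 25.3, "dz": 0, "yaw": 0},
  ],
)

```text
clock: 4.88
eef_pos: [0.6165, -0.1911, 0.0721]
tcp_rot: [0.003, 3.137, -0.004]
contact_force: [5.8, -4.4, -2.5]
width: -0.004
```

Request:
apply_moves(
  deltas=[
    {"grip": 1, "dx": -1.7, "dy": 7.6, "dz": 0, "yaw": 0},
    {"grip": 1, "dx": -2.2, "dy": 15.4, "dz": 0, "yaw": 0},
  ],
)

```text
clock: 5.05
eef_pos: [0.6188, -0.1747, 0.0722]
tcp_rot: [0.002, 3.136, -0.001]
contact_force: [5.7, -1.4, -0.9]
width: -0.007
```

```bash
python3 look.py 3
```

```text
5.15 [ 0.6187 -0.1728  0.0722] [7.2 1.6 0. ]
```

View pics/b3.png

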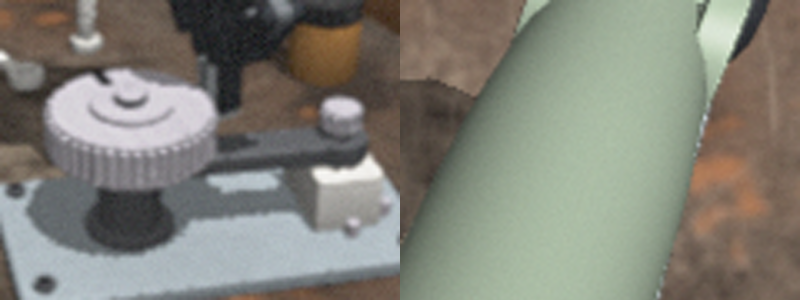

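```bash
cat > gr.py <<'E'
import pickle,sys
from h import *
# groove angle from polar unwrap of the top face: darkest sector at r 28..44 mm
def prof(c,z,cx=.5605,cy=-.175):
    a=np.radians(np.arange(0,360,2));rr=np.linspace(.028,.043,8)
    P=np.array([[cx+r*np.cos(t),cy+r*np.sin(t),z] for t in a for r in rr])
    g=cv2.cvtColor(c["frame"],cv2.COLOR_RGB2GRAY).astype(np.float32);uv=w2p(c,P).astype(np.float32)
    return cv2.remap(g,uv[:,0].reshape(180,8),uv[:,1].reshape(180,8),cv2.INTER_LINEAR).mean(1)
k=sys.argv[1];z=float(sys.argv[2]) if len(sys.argv)>2 else .093
for n in("scene","top"):
    p=prof(pickle.load(open(f"{n}{k}.pkl","rb")),z);i=np.argsort(p)[:6];print(n,"darkest deg",(i*2).tolist(),p[i].round().tolist(),"median",np.median(p))
E
for k in 0 1 2 3; do python3 gr.py $k; done
```

```text
scene darkest deg [348, 350, 346, 352, 344, 354] [95.0, 98.0, 104.0, 114.0, 122.0, 135.0] median 204.97125
top darkest deg [344, 346, 342, 348, 340, 350] [105.0, 111.0, 126.0, 140.0, 176.0, 180.0] median 244.7575
scene darkest deg [322, 2, 328, 308, 320, 306] [36.0, 36.0, 36.0, 36.0, 36.0, 36.0] median 121.8288
top darkest deg [344, 346, 342, 348, 340, 350] [55.0, 59.0, 67.0, 76.0, 98.0, 101.0] median 159.94843
scene darkest deg [30, 28, 32, 26, 34, 24] [62.0, 66.0, 70.0, 78.0, 85.0, 93.0] median 163.5188
top darkest deg [72, 70, 68, 74, 50, 66] [97.0, 97.0, 97.0, 98.0, 98.0, 99.0] median 152.45074
scene darkest deg [84, 86, 82, 88, 90, 80] [109.0, 109.0, 127.0, 128.0, 155.0, 155.0] median 210.1513
top darkest deg [252, 254, 250, 248, 262, 244] [162.0, 162.0, 162.0, 162.0, 162.0, 162.0] median 177.05682
```

```bash
python3 circ.py 56 0 56 8 8 10;  python3 circ.py 9.7 55.2 56 88 8 10
```

```text
8: dx 0.5 dy 7.8
16: dx 2.2 dy 15.4
24: dx 4.8 dy 22.8
32: dx 8.5 dy 29.7
40: dx 13.1 dy 36.0
48: dx 18.5 dy 41.6
56: dx 24.7 dy 46.4
64: dx 31.5 dy 50.3
72: dx 38.7 dy 53.3
80: dx 46.3 dy 55.1
9.7 55.1
88: dx 7.7 dy 0.8
96: dx 15.6 dy 0.5
104: dx 23.2 dy -0.9
112: dx 30.7 dy -3.3
120: dx 37.7 dy -6.7
128: dx 44.2 dy -11.1
136: dx 50.0 dy -16.3
144: dx 55.0 dy -22.3
152: dx 59.1 dy -28.9
160: dx 62.3 dy -36.0
-52.6 19.2
```

Groove detection works: 346.5° at the start and 85° now, so it has turned about 98°. Carrying on with the orbit.

Request:
apply_moves(
  deltas=[
    {"grip": 1, "dx": 0.5, "dy": 7.8, "dz": 0, "yaw": 0},
    {"grip": 1, "dx": 2.2, "dy": 15.4, "dz": 0, "yaw": 0},
    {"grip": 1, "dx": 4.8, "dy": 22.8, "dz": 0, "yaw": 0},
    {"grip": 1, "dx": 8.5, "dy": 29.7, "dz": 0, "yaw": 0},
    {"grip": 1, "dx": 13.1, "dy": 36, "dz": 0, "yaw": 0},
    {"grip": 1, "dx": 18.5, "dy": 41.6, "dz": 0, "yaw": 0},
    {"grip": 1, "dx": 24.7, "dy": 46.4, "dz": 0, "yaw": 0},
    {"grip": 1, "dx": 31.5, "dy": 50.3, "dz": 0, "yaw": 0},
    {"grip": 1, "dx": 38.7, "dy": 53.3, "dz": 0, "yaw": 0},
    {"grip": 1, "dx": 46.3, "dy": 55.1, "dz": 0, "yaw": 0},
  ],
)

```text
clock: 5.98
eef_pos: [0.5718, -0.1137, 0.0724]
tcp_rot: [-0.005, 3.136, 0.016]
contact_force: [3.7, 12.3, 5.9]
width: 0.002
```

```bash
python3 look.py 4;python3 gr.py 4
```

```text
6.0833 [ 0.5694 -0.1135  0.0721] [ 1.  13.   7.5]
scene darkest deg [180, 178, 182, 176, 184, 174] [94.0, 99.0, 104.0, 115.0, 124.0, 138.0] median 211.88843
top darkest deg [340, 338, 342, 336, 190, 188] [75.0, 77.0, 96.0, 99.0, 117.0, 119.0] median 211.40668
```

View pics/b4.png

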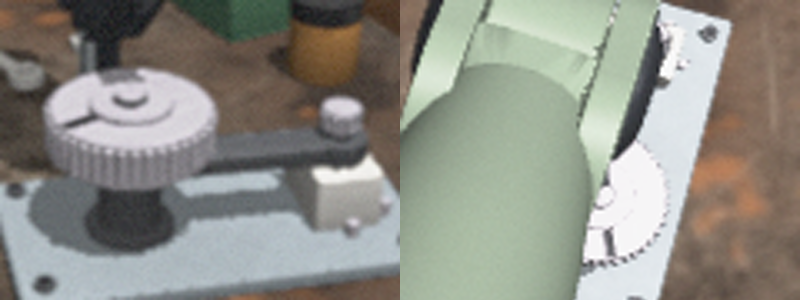

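The groove is at 179°, about 193° turned in total, and the strap hasn't moved. Continuing.

Request:
apply_moves(
  deltas=[
    {"grip": 1, "dx": 7.7, "dy": 0.8, "dz": 0, "yaw": 0},
    {"grip": 1, "dx": 15.6, "dy": 0.5, "dz": 0, "yaw": 0},
    {"grip": 1, "dx": 23.2, "dy": -0.9, "dz": 0, "yaw": 0},
    {"grip": 1, "dx": 30.7, "dy": -3.3, "dz": 0, "yaw": 0},
    {"grip": 1, "dx": 37.7, "dy": -6.7, "dz": 0, "yaw": 0},
    {"grip": 1, "dx": 44.2, "dy": -11.1, "dz": 0, "yaw": 0},
    {"grip": 1, "dx": 50, "dy": -16.3, "dz": 0, "yaw": 0},
    {"grip": 1, "dx": 55, "dy": -22.3, "dz": 0, "yaw": 0},
    {"grip": 1, "dx": 59.1, "dy": -28.9, "dz": 0, "yaw": 0},
    {"grip": 1, "dx": 62.3, "dy": -36, "dz": 0, "yaw": 0},
  ],
)

```text
clock: 6.92
eef_pos: [0.504, -0.1523, 0.0705]
tcp_rot: [0.001, -3.136, -0.009]
contact_force: [-4.5, 5.5, 2.3]
width: -0.001
```

```bash
python3 look.py 5;python3 gr.py 5 .094; python3 circ.py -52.6 19.2 56 168 8 10;  python3 circ.py -41.6 -37.5 56 230 8 10
```

```text
7.0167 [ 0.5033 -0.1537  0.0705] [-6.3  1.8  3.2]
scene darkest deg [288, 286, 290, 284, 292, 282] [88.0, 91.0, 101.0, 110.0, 128.0, 139.0] median 213.30591
top darkest deg [110, 112, 114, 108, 116, 118] [136.0, 136.0, 137.0, 138.0, 139.0, 141.0] median 186.68823
168: dx 2.2 dy -7.6
176: dx 3.3 dy -15.3
184: dx 3.3 dy -23.1
192: dx 2.2 dy -30.8
200: dx 0.0 dy -38.4
208: dx -3.2 dy -45.5
216: dx -7.3 dy -52.1
224: dx -12.3 dy -58.1
232: dx -18.1 dy -63.3
240: dx -24.6 dy -67.7
-28.0 -48.5
230: dx -5.6 dy -5.4
238: dx -11.9 dy -10.0
246: dx -18.8 dy -13.7
254: dx -26.2 dy -16.3
262: dx -33.8 dy -18.0
270: dx -41.6 dy -18.5
278: dx -49.4 dy -18.0
286: dx -57.0 dy -16.3
294: dx -64.4 dy -13.7
302: dx -71.3 dy -10.0
29.7 -47.5
```

View pics/b5.png

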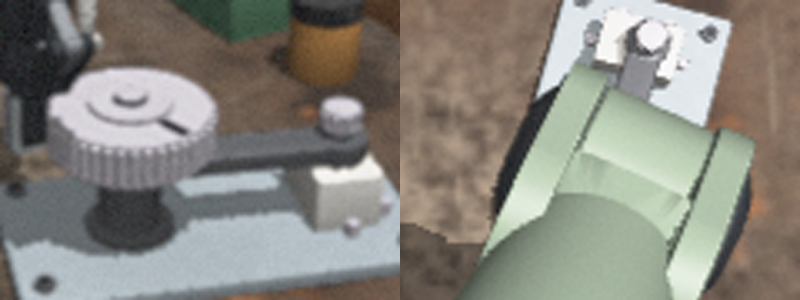

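The groove is at 287° (scene view), 299° turned in total. Continuing round the near side.

Request:
apply_moves(
  deltas=[
    {"grip": 1, "dx": 2.2, "dy": -7.6, "dz": 0, "yaw": 0},
    {"grip": 1, "dx": 3.3, "dy": -15.3, "dz": 0, "yaw": 0},
    {"grip": 1, "dx": 3.3, "dy": -23.1, "dz": 0, "yaw": 0},
    {"grip": 1, "dx": 2.2, "dy": -30.8, "dz": 0, "yaw": 0},
    {"grip": 1, "dx": 0, "dy": -38.4, "dz": 0, "yaw": 0},
    {"grip": 1, "dx": -3.2, "dy": -45.5, "dz": 0, "yaw": 0},
    {"grip": 1, "dx": -7.3, "dy": -52.1, "dz": 0, "yaw": 0},
    {"grip": 1, "dx": -12.3, "dy": -58.1, "dz": 0, "yaw": 0},
    {"grip": 1, "dx": -18.1, "dy": -63.3, "dz": 0, "yaw": 0},
    {"grip": 1, "dx": -24.6, "dy": -67.7, "dz": 0, "yaw": 0},
  ],
)

```text
clock: 7.85
eef_pos: [0.5253, -0.2261, 0.0703]
tcp_rot: [-0.006, -3.128, 0.011]
contact_force: [-13.3, -14.0, 1.5]
width: -0.001
```

```bash
python3 look.py 6;python3 gr.py 6 .0945; python3 circ.py -28 -48.5 56 248 8 10
```

```text
7.95 [ 0.5274 -0.2277  0.0704] [ -9.9 -15.1  -1.5]
scene darkest deg [66, 246, 68, 48, 248, 250] [32.0, 32.0, 33.0, 34.0, 34.0, 34.0] median 78.028625
top darkest deg [174, 176, 178, 180, 172, 182] [74.0, 74.0, 79.0, 83.0, 84.0, 86.0] median 170.99731
248: dx -7.0 dy -3.4
256: dx -14.5 dy -5.8
264: dx -22.1 dy -7.2
272: dx -30.0 dy -7.5
280: dx -37.7 dy -6.6
288: dx -45.3 dy -4.8
296: dx -52.5 dy -1.8
304: dx -59.3 dy 2.1
312: dx -65.5 dy 6.9
320: dx -70.9 dy 12.5
42.9 -36.0
```

View pics/b6.png

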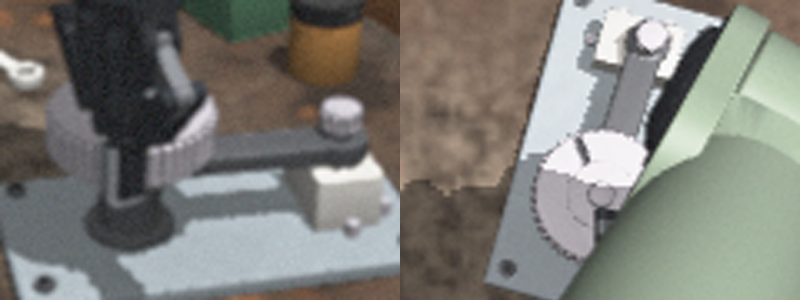

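The groove in the top view is at (583,150), about 24°, giving roughly 398° in total. Force is 18 N, still gentle. Continuing.

Request:
apply_moves(
  deltas=[
    {"grip": 1, "dx": -7, "dy": -4.4, "dz": 0, "yaw": 0},
    {"grip": 1, "dx": -14.5, "dy": -6.8, "dz": 0, "yaw": 0},
    {"grip": 1, "dx": -22.1, "dy": -8.2, "dz": 0, "yaw": 0},
    {"grip": 1, "dx": -30, "dy": -8.5, "dz": 0, "yaw": 0},
    {"grip": 1, "dx": -37.7, "dy": -7.6, "dz": 0, "yaw": 0},
    {"grip": 1, "dx": -45.3, "dy": -5.8, "dz": 0, "yaw": 0},
    {"grip": 1, "dx": -52.5, "dy": -2.3, "dz": 0, "yaw": 0},
    {"grip": 1, "dx": -59.3, "dy": 2.1, "dz": 0, "yaw": 0},
    {"grip": 1, "dx": -65.5, "dy": 6.9, "dz": 0, "yaw": 0},
    {"grip": 1, "dx": -70.9, "dy": 12.5, "dz": 0, "yaw": 0},
  ],
)

```text
clock: 8.78
eef_pos: [0.6057, -0.2138, 0.0721]
tcp_rot: [0.005, 3.137, -0.008]
contact_force: [4.1, -4.8, -1.1]
width: -0.002
```

```bash
python3 look.py 7;python3 gr.py 7 .0948; python3 circ.py 42.9 -36 56 328 8 10; python3 circ.py 42.9 36 56 48 8 10
```

```text
8.8833 [ 0.6062 -0.2118  0.0722] [ 7.  -3.6 -2.6]
scene darkest deg [122, 124, 120, 126, 320, 322] [98.0, 101.0, 109.0, 114.0, 118.0, 118.0] median 190.23926
top darkest deg [62, 58, 56, 60, 52, 64] [127.0, 127.0, 127.0, 127.0, 127.0, 127.0] median 164.7962
328: dx -4.6 dy 6.3
336: dx -8.3 dy 13.2
344: dx -10.9 dy 20.6
352: dx -12.6 dy 28.2
360: dx -13.1 dy 36.0
368: dx -12.6 dy 43.8
376: dx -10.9 dy 51.4
384: dx -8.3 dy 58.8
392: dx -4.6 dy 65.7
400: dx 0.0 dy 72.0
42.9 36.0
48: dx 5.4 dy 5.6
56: dx 11.6 dy 10.4
64: dx 18.4 dy 14.3
72: dx 25.6 dy 17.3
80: dx 33.2 dy 19.1
88: dx 40.9 dy 20.0
96: dx 48.8 dy 19.7
104: dx 56.4 dy 18.3
112: dx 63.9 dy 15.9
120: dx 70.9 dy 12.5
-28.0 48.5
```

View pics/b7.png

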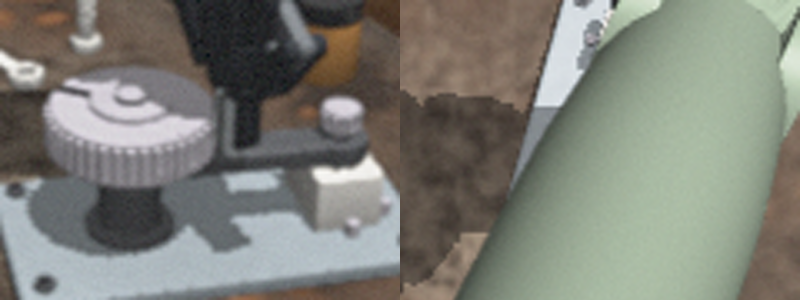

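The groove is at 123°, 494° in total, with 225° still to go.

Request:
apply_moves(
  deltas=[
    {"grip": 1, "dx": -4.6, "dy": 6.3, "dz": 0, "yaw": 0},
    {"grip": 1, "dx": -8.3, "dy": 13.2, "dz": 0, "yaw": 0},
    {"grip": 1, "dx": -10.9, "dy": 20.6, "dz": 0, "yaw": 0},
    {"grip": 1, "dx": -12.6, "dy": 28.2, "dz": 0, "yaw": 0},
    {"grip": 1, "dx": -13.1, "dy": 36, "dz": 0, "yaw": 0},
    {"grip": 1, "dx": -12.6, "dy": 43.8, "dz": 0, "yaw": 0},
    {"grip": 1, "dx": -10.9, "dy": 51.4, "dz": 0, "yaw": 0},
    {"grip": 1, "dx": -8.3, "dy": 58.8, "dz": 0, "yaw": 0},
    {"grip": 1, "dx": -4.6, "dy": 65.7, "dz": 0, "yaw": 0},
    {"grip": 1, "dx": 0, "dy": 72, "dz": 0, "yaw": 0},
  ],
)

```text
clock: 9.72
eef_pos: [0.6073, -0.1369, 0.0727]
tcp_rot: [-0.001, 3.133, 0.005]
contact_force: [10.3, 3.9, -1.8]
width: 0.001
```

Request:
apply_moves(
  deltas=[
    {"grip": 1, "dx": 5.4, "dy": 5.6, "dz": 0, "yaw": 0},
    {"grip": 1, "dx": 11.6, "dy": 10.4, "dz": 0, "yaw": 0},
    {"grip": 1, "dx": 18.4, "dy": 14.3, "dz": 0, "yaw": 0},
    {"grip": 1, "dx": 25.6, "dy": 17.3, "dz": 0, "yaw": 0},
    {"grip": 1, "dx": 33.2, "dy": 19.1, "dz": 0, "yaw": 0},
  ],
)

```text
clock: 10.13
eef_pos: [0.5725, -0.1138, 0.0726]
tcp_rot: [-0.005, 3.135, 0.017]
contact_force: [5.1, 13.8, 7.6]
width: 0.002
```

```bash
python3 look.py 8;python3 gr.py 8 .0955; python3 circ.py 9.7 55.1 56 88 8 10
```

```text
10.2333 [ 0.57   -0.1135  0.0723] [ 0.7 15.8  8.7]
scene darkest deg [278, 276, 280, 274, 282, 76] [86.0, 95.0, 96.0, 119.0, 120.0, 130.0] median 211.64581
top darkest deg [340, 338, 336, 342, 280, 278] [73.0, 74.0, 93.0, 94.0, 106.0, 115.0] median 210.58789
88: dx 7.7 dy 0.9
96: dx 15.6 dy 0.6
104: dx 23.2 dy -0.8
112: dx 30.7 dy -3.2
120: dx 37.7 dy -6.6
128: dx 44.2 dy -11.0
136: dx 50.0 dy -16.2
144: dx 55.0 dy -22.2
152: dx 59.1 dy -28.8
160: dx 62.3 dy -35.9
-52.6 19.2
```

View pics/b8.png

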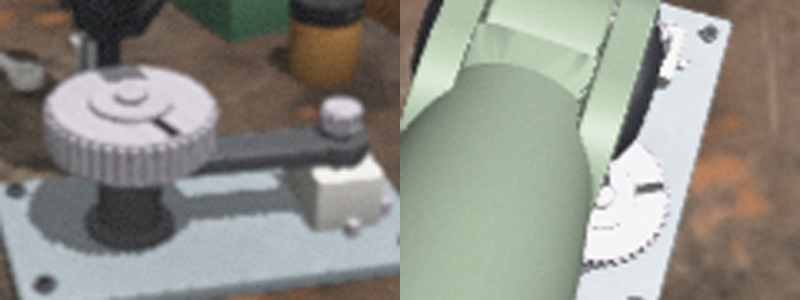

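The groove is at 278°, 649° in total, 70° left. Six more rows, then another look.

Request:
apply_moves(
  deltas=[
    {"grip": 1, "dx": 7.7, "dy": 0.9, "dz": 0, "yaw": 0},
    {"grip": 1, "dx": 15.6, "dy": 0.6, "dz": 0, "yaw": 0},
    {"grip": 1, "dx": 23.2, "dy": -0.8, "dz": 0, "yaw": 0},
    {"grip": 1, "dx": 30.7, "dy": -3.2, "dz": 0, "yaw": 0},
    {"grip": 1, "dx": 37.7, "dy": -6.6, "dz": 0, "yaw": 0},
    {"grip": 1, "dx": 44.2, "dy": -11, "dz": 0, "yaw": 0},
  ],
)

```text
clock: 10.73
eef_pos: [0.5228, -0.1257, 0.0712]
tcp_rot: [0.003, -3.138, -0.013]
contact_force: [-3.3, 7.2, 4.7]
width: 0.005
```

```bash
python3 look.py 9;python3 gr.py 9 .096
```

```text
10.8333 [ 0.5214 -0.127   0.0709] [-6.6  8.   8.5]
scene darkest deg [342, 340, 344, 338, 152, 150] [103.0, 108.0, 112.0, 117.0, 128.0, 129.0] median 212.25323
top darkest deg [324, 322, 326, 320, 328, 186] [128.0, 134.0, 134.0, 149.0, 151.0, 154.0] median 187.45245
```

View pics/b9.png

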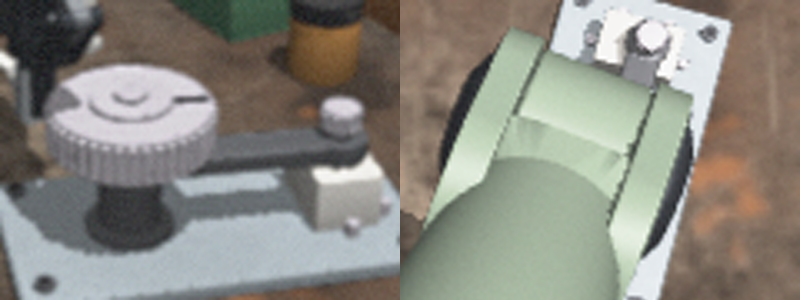

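About 7° are left. One small nudge, then back off radially and lift.

Request:
apply_moves(
  deltas=[
    {"grip": 1, "dx": 4.4, "dy": -3.8, "dz": 0, "yaw": 0},
    {"grip": 1, "dx": 9.4, "dy": 1.2, "dz": 0, "yaw": 0},
    {"grip": 1, "dx": 16, "dy": 8, "dz": 0, "yaw": 0},
    {"grip": 1, "dx": 24, "dy": 16, "dz": 0, "yaw": 0},
    {"grip": 1, "dx": 24, "dy": 16, "dz": -20, "yaw": 0},
    {"grip": 1, "dx": 24, "dy": 16, "dz": -50, "yaw": 0},
    {"grip": 1, "dx": 24, "dy": 16, "dz": -50, "yaw": 0},
  ],
)

```text
clock: 11.42
eef_pos: [0.5041, -0.1147, 0.1258]
tcp_rot: [0.001, 3.135, -0.004]
contact_force: [1.7, 0.2, 0.2]
width: -0.0
```

```bash
python3 look.py 10;python3 gr.py 10 .096
python3 - <<'E'
import numpy as np
c=np.array([.5605,-.175])
for a in np.degrees(-.315)+np.array([24,20,16,10,0,-10,-20,-30,-40,-50,-60,-70,-80,-86]):
    print(round(a,1),(c+.1*np.array([np.cos(np.radians(a)),np.sin(np.radians(a))])).round(4))
E
```

```text
11.5167 [ 0.5026 -0.1143  0.1228] [-0.5 -0.2 -0.2]
scene darkest deg [350, 348, 352, 346, 354, 344] [102.0, 106.0, 107.0, 122.0, 123.0, 144.0] median 212.73273
top darkest deg [338, 336, 256, 254, 162, 258] [105.0, 117.0, 118.0, 119.0, 119.0, 120.0] median 199.45514
6.0 [ 0.66   -0.1646]
2.0 [ 0.6604 -0.1716]
-2.0 [ 0.6604 -0.1786]
-8.0 [ 0.6595 -0.189 ]
-18.0 [ 0.6556 -0.206 ]
-28.0 [ 0.6488 -0.222 ]
-38.0 [ 0.6392 -0.2366]
-48.0 [ 0.6274 -0.2494]
-58.0 [ 0.6134 -0.2598]
-68.0 [ 0.5979 -0.2677]
-78.0 [ 0.5812 -0.2728]
-88.0 [ 0.5639 -0.2749]
-98.0 [ 0.5465 -0.274 ]
-104.0 [ 0.5362 -0.272 ]
```

View pics/b10.png

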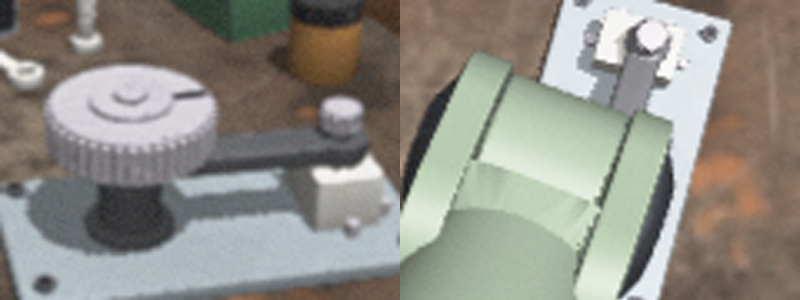

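The collar is at about 720° (groove back at 349°, against 348.5° at the start), and the strap and block haven't moved. Next I'll go to the strap's left side.

Request:
apply_moves(
  deltas=[
    {"grip": 1, "dx": -40, "dy": 2, "dz": -6, "yaw": 0},
    {"grip": 1, "dx": -80, "dy": 2, "dz": -6, "yaw": 0},
    {"grip": 1, "dx": -120, "dy": -5, "dz": -6, "yaw": 0},
    {"grip": 1, "dx": -150, "dy": -25, "dz": 0, "yaw": 0},
    {"grip": 1, "dx": -165, "dy": -36, "dz": 20, "yaw": 0},
    {"grip": 1, "dx": -165, "dy": -36, "dz": 45, "yaw": 0},
    {"grip": 1, "dx": -165, "dy": -36, "dz": 58, "yaw": 0},
    {"grip": 1, "dx": -165, "dy": -36, "dz": 62, "yaw": 0},
    {"grip": 1, "dx": -165, "dy": -36, "dz": 62, "yaw": 0},
  ],
)

```text
clock: 12.27
eef_pos: [0.6642, -0.1495, 0.0573]
tcp_rot: [-0.002, -3.137, -0.003]
contact_force: [-0.2, 1.1, 0.1]
width: 0.001
```

```bash
python3 look.py 11;python3 gr.py 11 .096
```

```text
12.3667 [ 0.6664 -0.1502  0.0603] [ 0.9 -0.1  0.6]
scene darkest deg [350, 348, 352, 346, 354, 344] [101.0, 105.0, 106.0, 121.0, 121.0, 142.0] median 210.64789
top darkest deg [170, 168, 336, 338, 340, 166] [119.0, 123.0, 123.0, 123.0, 127.0, 127.0] median 171.7691
```

View pics/b11.png

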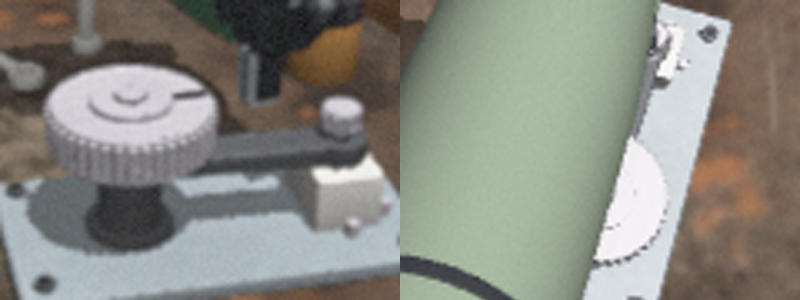

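The fingertip stands behind the strap on its left and touches nothing. I'll lower it 4 mm more and push along an arc.

```bash
python3 circ.py 106 24.5 99 6 -6 10; python3 circ.py 67.6 -72.3 99 -53 -6 9
```

```text
6: dx 7.5 dy -14.2
0: dx 7.0 dy -24.5
-6: dx 7.5 dy -34.8
-12: dx 9.2 dy -45.1
-18: dx 11.8 dy -55.1
-24: dx 15.6 dy -64.8
-30: dx 20.3 dy -74.0
-36: dx 25.9 dy -82.7
-42: dx 32.4 dy -90.7
-48: dx 39.8 dy -98.1
66.2 -73.6
-53: dx 8.0 dy -6.8
-59: dx 16.6 dy -12.6
-65: dx 25.8 dy -17.4
-71: dx 35.4 dy -21.3
-77: dx 45.3 dy -24.2
-83: dx 55.5 dy -26.0
-89: dx 65.9 dy -26.7
-95: dx 76.2 dy -26.3
-101: dx 86.5 dy -24.9
-18.9 -97.2
```

Request:
apply_moves(
  deltas=[
    {"grip": 1, "dx": 4, "dy": -7, "dz": 4, "yaw": 0},
    {"grip": 1, "dx": 7.5, "dy": -14.2, "dz": 4.5, "yaw": 0},
    {"grip": 1, "dx": 7, "dy": -20, "dz": 4.5, "yaw": 0},
    {"grip": 1, "dx": 7, "dy": -24.5, "dz": 4.5, "yaw": 0},
    {"grip": 1, "dx": 7.5, "dy": -29, "dz": 4.5, "yaw": 0},
    {"grip": 1, "dx": 7.5, "dy": -34.8, "dz": 4.5, "yaw": 0},
    {"grip": 1, "dx": 8.5, "dy": -40, "dz": 4.5, "yaw": 0},
  ],
)

```text
clock: 12.95
eef_pos: [0.658, -0.1906, 0.0559]
tcp_rot: [0.002, 3.141, 0.002]
contact_force: [-2.3, 2.1, 5.8]
width: -0.0
```

```bash
python3 look.py 12;python3 gr.py 12 .096;  python3 circ.py 97.5 -15.5 99 -14 -5 10
```

```text
13.05 [ 0.6577 -0.1915  0.0558] [-2.6  0.8  4.7]
scene darkest deg [350, 348, 352, 346, 354, 344] [101.0, 105.0, 106.0, 122.0, 122.0, 143.0] median 210.75134
top darkest deg [244, 250, 246, 248, 260, 258] [165.0, 165.0, 165.0, 165.0, 165.0, 165.0] median 177.61957
-14: dx 1.4 dy -8.5
-19: dx 3.9 dy -16.7
-24: dx 7.1 dy -24.8
-29: dx 10.9 dy -32.5
-34: dx 15.4 dy -39.9
-39: dx 20.6 dy -46.8
-44: dx 26.3 dy -53.3
-49: dx 32.6 dy -59.2
-54: dx 39.3 dy -64.6
-59: dx 46.5 dy -69.4
51.0 -84.9
```

View pics/b12.png

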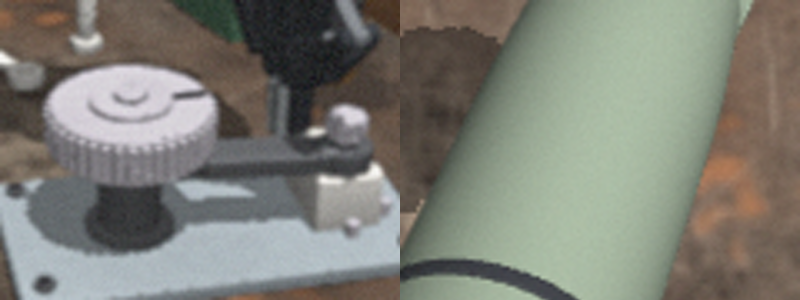

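The strap is swinging, its end is now at about (345,160), and forces are only a few newtons. Continuing the arc.

Request:
apply_moves(
  deltas=[
    {"grip": 1, "dx": 1.4, "dy": -8.5, "dz": 0, "yaw": 0},
    {"grip": 1, "dx": 3.9, "dy": -16.7, "dz": 0, "yaw": 0},
    {"grip": 1, "dx": 7.1, "dy": -24.8, "dz": 0, "yaw": 0},
    {"grip": 1, "dx": 10.9, "dy": -32.5, "dz": 0, "yaw": 0},
    {"grip": 1, "dx": 15.4, "dy": -39.9, "dz": 0, "yaw": 0},
    {"grip": 1, "dx": 20.6, "dy": -46.8, "dz": 0, "yaw": 0},
    {"grip": 1, "dx": 26.3, "dy": -53.3, "dz": 0, "yaw": 0},
    {"grip": 1, "dx": 32.6, "dy": -59.2, "dz": 0, "yaw": 0},
    {"grip": 1, "dx": 39.3, "dy": -64.6, "dz": 0, "yaw": 0},
    {"grip": 1, "dx": 46.5, "dy": -69.4, "dz": 0, "yaw": 0},
  ],
)

```text
clock: 13.88
eef_pos: [0.611, -0.2605, 0.055]
tcp_rot: [0.002, 3.141, 0.0]
contact_force: [2.2, 2.3, -0.7]
width: -0.001
```

```bash
python3 look.py 13;python3 gr.py 13 .096;  python3 circ.py 51 -84.9 99 -64 -5 10
```

```text
13.9833 [ 0.6099 -0.2613  0.0551] [-1.  -0.6 -0.2]
scene darkest deg [350, 348, 352, 346, 354, 344] [59.0, 62.0, 63.0, 72.0, 72.0, 84.0] median 128.70782
top darkest deg [346, 344, 348, 328, 326, 350] [53.0, 60.0, 62.0, 78.0, 79.0, 79.0] median 140.75159
-64: dx 7.6 dy -4.1
-69: dx 15.5 dy -7.5
-74: dx 23.7 dy -10.3
-79: dx 32.1 dy -12.3
-84: dx 40.7 dy -13.6
-89: dx 49.3 dy -14.1
-94: dx 57.9 dy -13.9
-99: dx 66.5 dy -12.9
-104: dx 75.0 dy -11.2
-109: dx 83.2 dy -8.7
-32.2 -93.6
```

View pics/b13.png

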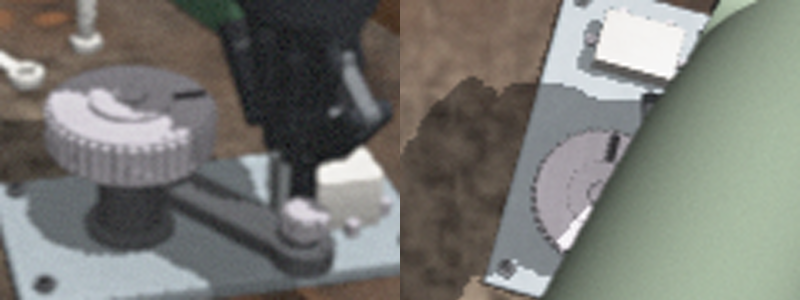

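Request:
apply_moves(
  deltas=[
    {"grip": 1, "dx": 7.6, "dy": -4.1, "dz": 0, "yaw": 0},
    {"grip": 1, "dx": 15.5, "dy": -7.5, "dz": 0, "yaw": 0},
    {"grip": 1, "dx": 23.7, "dy": -10.3, "dz": 0, "yaw": 0},
    {"grip": 1, "dx": 32.1, "dy": -12.3, "dz": 0, "yaw": 0},
    {"grip": 1, "dx": 40.7, "dy": -13.6, "dz": 0, "yaw": 0},
    {"grip": 1, "dx": 49.3, "dy": -14.1, "dz": 0, "yaw": 0},
  ],
)

```text
clock: 14.48
eef_pos: [0.5615, -0.2744, 0.0554]
tcp_rot: [0.002, 3.141, -0.001]
contact_force: [2.8, 1.8, 0.3]
width: -0.001
```

```bash
sed -i 's/(230,320,310,430)/(220,340,300,460)/' look.py; python3 look.py 14;python3 gr.py 14 .096
```

```text
14.5833 [ 0.5602 -0.2744  0.0553] [ 0.  -0.4 -0.1]
scene darkest deg [0, 358, 298, 308, 300, 306] [36.0, 37.0, 37.0, 37.0, 37.0, 37.0] median 121.950134
top darkest deg [346, 344, 348, 350, 342, 352] [55.0, 61.0, 63.0, 79.0, 88.0, 106.0] median 159.9748
```

View pics/b14.png

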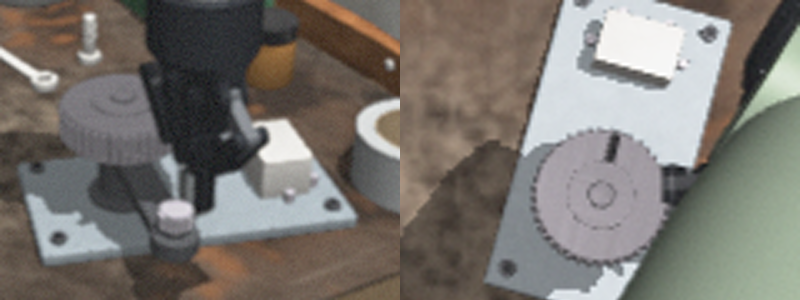

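Run:
```python
import pickle
from h import *
c=pickle.load(open("scene14.pkl","rb"))
q=p2w(c,(300+176/2.5,220+208/2.5),.082)-[.5605,-.175,0];print(q,np.hypot(q[0],q[1]),-.315-np.arctan2(q[1],q[0]))
```

```text
[-0.02720864 -0.12167749  0.082     ] 0.12468248487946283 1.4757900031275522
```

The screw radius checks out at 124.7 mm and the swing is 1.48 rad, comfortably past 1.3. I'll back off and lift.

Request:
apply_moves(
  deltas=[
    {"grip": 1, "dx": -8, "dy": -2, "dz": 0, "yaw": 0},
    {"grip": 1, "dx": -20, "dy": -6, "dz": -5, "yaw": 0},
    {"grip": 1, "dx": -25, "dy": -10, "dz": -40, "yaw": 0},
    {"grip": 1, "dx": -25, "dy": -20, "dz": -80, "yaw": 0},
    {"grip": 1, "dx": -25, "dy": -40, "dz": -120, "yaw": 0},
    {"grip": 1, "dx": -25, "dy": -60, "dz": -150, "yaw": 0},
    {"grip": 1, "dx": -25, "dy": -60, "dz": -150, "yaw": 0},
    {"grip": 1, "dx": -25, "dy": -60, "dz": -150, "yaw": 0},
  ],
)

```text
clock: 15.25
eef_pos: [0.5886, -0.3364, 0.2077]
tcp_rot: [0.004, 3.138, -0.006]
contact_force: [0.5, -0.1, -1.6]
width: 0.003
```

```bash
python3 look.py 15;python3 gr.py 15 .096; python3 -c "
import pickle,cv2
a=pickle.load(open('scene15.pkl','rb'))['frame'];cv2.imwrite('pics/full15.png',a[:,:,::-1])"
```

```text
15.35 [ 0.5867 -0.3336  0.2039] [ 0.2 -0.3 -0.1]
scene darkest deg [350, 348, 352, 346, 354, 344] [63.0, 65.0, 66.0, 73.0, 74.0, 85.0] median 124.98035
top darkest deg [346, 344, 348, 350, 342, 352] [53.0, 59.0, 61.0, 77.0, 87.0, 104.0] median 158.33075
```

View pics/b15.png

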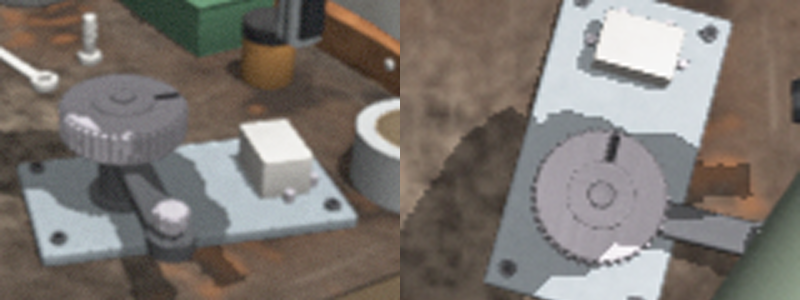

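View pics/full15.png

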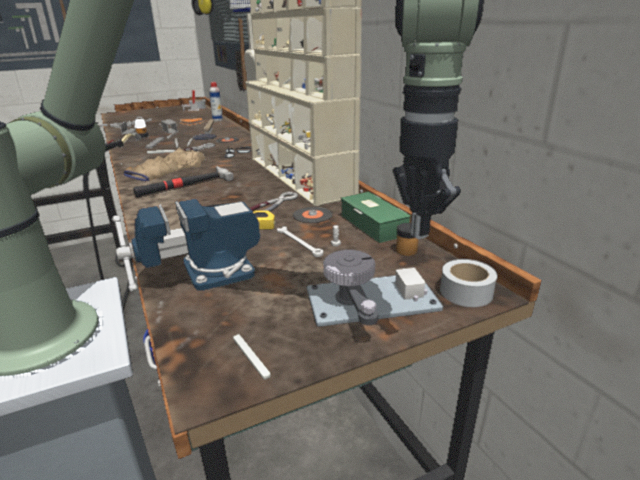

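The groove is at 345–349°, the same as at the start and exactly two turns on. The strap stands aside with its screw at (368,306), the block is in its nest, the bystanders are in place and the hand is free.

```bash
python3 -c "
from bench import ctrl
print(ctrl.hand_in())"
```

```text
the job is handed in; nothing more can be done
None
```

I loosened the collar by two full turns, pushed the strap aside clear of the block, and handed the job in at about 15 s. The hand-in gives no verdict, so what follows rests on my own checks.

- **Collar:** I rolled the shut fingertips about 1.5 times counter-clockwise round the rim. By tracking the groove in each picture, the total was about 720°. It ended at 349° in the scene camera (348.5° at the start) and 345° in the top camera (the same as at the start), well inside the 0.7 rad tolerance.
- **Strap:** I pushed it from its left side along an arc. It stands about 1.48 rad from its starting direction, with the screw measured 124.7 mm from the stud against a nominal 125 mm. I made that measurement just before backing off. The picture taken after backing off shows the strap still aside.
- **Forces:** On the rim the force was mostly 5–20 N. The highest reading was about 32 N, for a moment while I felt for the finger's corner. The strap push gave readings of about 7 N at most. These are readings at the end of each move, not continuous.
- **Everything else:** In the last pictures the block sits in its nest and the spanner, jar, soapstone and bolt look unmoved. I judged this by eye. The hand is 0.2 m above the bench and its force reading is about zero.

The two cameras disagree by about 3–4° on the groove angle. That is calibration offset and cancels when each camera is compared with its own start reading.

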